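# Call the apprentice and show him the heel die and the cutting block

### The arm

A 6-joint arm with a two-finger parallel gripper is mounted at the origin on the work surface. World frame = base frame: x ahead of the robot, y to its left, z up, the work surface at z = 0. Lengths are in m, angles in degrees, forces in N, time in s.
With the tool pointing down it reaches from about 0.375 to 0.9 m from the base axis. Payload 3.1 kg.
Tool frame: the origin (TCP) lies at the very end of the fingers, on their centre line; the grasp point (between the pads) lies 19 mm behind it; z points along the fingers, x is the direction in which the jaws open and shut, and the axes are right-handed (so a half turn about z gives the same grasp; the last joint's range is limited). The gripper opens to 87 mm and grips with 3 to 60 N. Pads are 19 mm wide; open, the fingers measure 117 mm over their backs; the gripper's body (75 mm by 190 mm) begins 51 mm behind the grasp point.
Start: joints at [56.179, 30.224, 82.088, -0, 67.689, -10.227], TCP at [0.25, 0.573, 0.194] pointing down, gripper open.
Joint ranges: [-176.69, 176.69], [-43.24, 126.21], [12.49, 139.97], [-82, 262], [0, 151.66], [-163.58, 163.58]. Speed limits (degrees/s): [159.86, 159.86, 180, 180, 180, 180].

### API

Orientations are given as a 3x3 rotation matrix whose columns are the frame's x, y, z axes.
In Python, from rig import read_state, capture, bot gives the robot as it stands.
- The arm moves only by the shell command python3 -m crank 'ROWS' [OPENING]. ROWS is JSON, a list of rows, each a list of 2 entries, a list of its own where there are three numbers: the shift along the tool's x, y, z in cm, then the turn, a rotation vector about the tool's x, y, z in rad. In form: [[[dx, dy, dz], [wx, wy, wz]], ...]. A call has 1 to 12 rows; each row shifts and turns the commanded pose from where the row before left it, along the tool's axes as they then stand; what a row does not reach is not made up. A row lasts 1/10 s, in which the tool goes at most 50 mm and 8.59 degrees, less where a joint would pass 70% of its speed; a pose out of reach is approached as far as the arm can. A call with a gripper value outside its range is refused whole. OPENING is the closure, from -1 (fully open) to 1 (shut), set as the call begins (- or left out, the last holds). The fingers move at their own pace and stop on an object; the grip force is fixed at half the most. Time passes only in rows, so rows that do not move let the fingers close. It gives the time, the measured TCP pose, the force and the opening at its end, in the units of the state.
- read_state(): the state, without advancing time (a new reading comes with each control period).
- capture(name): name is "scene" or "side" or "wrist"; returns a dict with "pixels" (400x640x3 uint8, red, green, blue), "camera_matrix" (3x3 intrinsics, pixels), "R" (3x3) and "t" (3): a world point X has camera coordinates R X + t. Camera axes: x right, y down, z forward; pixel columns grow to the right and rows downward; lengths in m; the calibration is good to about 2 mm. The wrist camera is an equidistant fisheye: a pixel r from the principal point sees the ray r / f radians off the axis. A picture is of the moment at which its call begins. There is no depth.
- bot.hand_in(): hands the job in, once; it reports no verdict.
The state is a dict: "time_s": time; "joint_positions": joint angles; "qvel": joint speeds; "tau": joint torques, N m; "position": TCP position; "tcp_rot": TCP orientation; "force": force on the tool from outside, world axes, zero at the start; "moment": the same for the moment, N m; "opening": opening from 0.0 (shut) to 1.0 (fully open).
Only numpy, scipy, OpenCV 4.12 (cv2) and the standard library are available. Lean on these libraries where they do the work, as an engineer would, in place of code of your own. Each camera call takes 0.05 s, during which the arm holds its last target.

### The job

Ring the call bell by pressing its plunger fully down with the fingertips and letting it go, then show the apprentice his next job: point down at the middle of the heel-shaped cutting die (one straight side, round at the back) from just above, a few centimetres at most, and stay there for about two seconds, then point in the same way at the middle of the white cutting block where it will be used, stay there for about two seconds and finish while still pointing at it. Touch only the bell: leave the dies, the block and the loose things around them untouched where they are, and do not point at the round or the oval die, so keep well above them on the way.

Things in the scene. Friction and masses are not known exactly. Their poses are not given: they have to be found in the camera images.
- bell_plunger (a joint): plunger of the call bell, m: 0 at rest, 0.006 fully down; it moves straight down against a spring, about 1 N to start and 4 N fully down, and springs back when let go
- bell_top (a point): centre of the top of the bell's plunger, a steel pin 20 mm across standing 13 mm above a steel dome; it is 62 mm above the bench at rest. The bell (88 mm across, dome on a black foot) is fixed to the bench, on the left or the right side
- die_heel: the heel-shaped cutting die: a solid-looking steel block 30 mm tall with a flat bright top, D-shaped from above, 66 mm long and 62 mm wide: straight side with two square corners facing its own -x, rounded back at +x. Loose on the bench, 0.35 kg or so. Origin at the centre of its underside, z up
- die_round: the round cutting die: steel, 30 mm tall, a disc 60 mm across, loose. Origin at the centre of its underside, z up
- die_oval: the oval cutting die: steel, 30 mm tall, 86 by 46 mm with round ends, long along its own x, loose. Origin at the centre of its underside, z up
- block: the cutting block: white plastic slab 140 x 140 x 40 mm fixed to the bench, on the left or the right side (opposite the bell). Origin at the centre of its underside, z up, top 40 mm higher
- polish_tin: brass-coloured shoe-polish tin, 68 mm across, 26 mm tall, loose, to be left alone; origin under its centre
- awl: awl lying on the bench, wooden handle, about 150 mm long along its own x, loose, to be left alone
- glue_brush: flat glue brush with a wooden handle lying on the bench, about 190 mm long along its own x, loose, to be left alone
- mallet: wooden mallet lying at the back, head 60 mm across and 90 mm long, handle towards its own -x, 190 mm long from the head's centre, loose, to be left alone; origin under the head
- glue_tin: grey glue tin with a pale label and lid, 84 mm across, 100 mm tall, loose, at the back, to be left alone; origin under its centre
- tack_jar: glass jar, 60 mm across, 75 mm tall, loose, at the back, to be left alone; origin under its centre
- last: wooden shoe last, 160 to 200 mm long along its own x, 75 mm tall, loose, at the back, to be left alone; origin on its underside

How it is judged (in metres and radians):
On the way, in this order (a step that is already met when the one before it is completed fails the run):
1. the bell's plunger is pressed fully down (5 mm or more) (value of joint bell_plunger above 0.005 m), for 0.05 s.
2. the bell's plunger is let go and comes back up (value of joint bell_plunger below 0.0015 m), for 0.1 s.
3. the fingertips point at the heel-shaped die from just above, for 1.5 s: grasp point within 25 mm of its centre sideways and 19 to 80 mm above its top (fingertips 0 to about 60 mm above it) (horizontal distance between the grasp point and die_heel below 0.025 m and z of the grasp point in the frame of die_heel between 0.049 and 0.11 m), for 1.5 s.
4. the fingertips point at the cutting block from just above, for 1.5 s: grasp point within 35 mm of its centre sideways and 19 to 80 mm above its top (horizontal distance between the grasp point and block below 0.035 m and z of the grasp point in the frame of block between 0.059 and 0.12 m), for 1.5 s.
At the end, for the whole second after the job is handed in: The gripper still points at the cutting block from just above (grasp point within 35 mm of its centre sideways, 19 to 80 mm above its top), the bell's plunger is up, the dies lie still within 8 mm and the other loose things within 30 mm of where they were (all of step 4 and value of joint bell_plunger below 0.0015 m and distance of each of die_heel, die_round, die_oval from where it was at the start of the episode below 0.008 m and distance of each of polish_tin, awl, glue_brush, mallet, glue_tin, tack_jar, last from where it was at the start of the episode below 0.03 m and linear speed of each of die_heel, die_round, die_oval below 0.01 m/s); the robot touches nothing.
It fails at once if a die or the cutting block is touched by the robot (over 0.3 N) ((contact force between die_heel and the fingers above 0.3 N or contact force between die_heel and the arm above 0.3 N) or (contact force between die_round and the fingers above 0.3 N or contact force between die_round and the arm above 0.3 N) or (contact force between die_oval and the fingers above 0.3 N or contact force between die_oval and the arm above 0.3 N) or (contact force between block and the fingers above 0.3 N or contact force between block and the arm above 0.3 N)).
It fails at once if a die is moved by more than 8 mm, or lifted (distance of any of die_heel, die_round, die_oval from where it was at the start of the episode above 0.008 m).
It fails at once if another loose thing is touched by the robot (over 0.3 N) or moved by more than 30 mm ((contact force between polish_tin and the fingers above 0.3 N or contact force between polish_tin and the arm above 0.3 N) or (contact force between awl and the fingers above 0.3 N or contact force between awl and the arm above 0.3 N) or (contact force between glue_brush and the fingers above 0.3 N or contact force between glue_brush and the arm above 0.3 N) or (contact force between mallet and the fingers above 0.3 N or contact force between mallet and the arm above 0.3 N) or (contact force between glue_tin and the fingers above 0.3 N or contact force between glue_tin and the arm above 0.3 N) or (contact force between tack_jar and the fingers above 0.3 N or contact force between tack_jar and the arm above 0.3 N) or (contact force between last and the fingers above 0.3 N or contact force between last and the arm above 0.3 N) or distance of any of polish_tin, awl, glue_brush, mallet, glue_tin, tack_jar, last from where it was at the start of the episode above 0.03 m).
It fails at once if the round or the oval die is pointed at (grasp point within 20 mm of its centre sideways and less than 55 mm above its top) ((horizontal distance between the grasp point and die_round below 0.02 m and z of the grasp point in the frame of die_round below 0.085 m) or (horizontal distance between the grasp point and die_oval below 0.02 m and z of the grasp point in the frame of die_oval below 0.085 m)).
It also fails if it takes over 56 s, if anything falls off the work surface, if the arm or the gripper's body presses on something with over 40 N, if the wrist force passes 120 N, or if a joint passes its speed limit or range.

## Working session

There is one attempt and no reset: what is moved stays moved. The work goes in short steps, Python scripts to look and compute and a shell command to move; the robot and the scene stay as the last step left them, time stands still between calls to the robot, and variables do not carry over. Pictures are saved under pics/ and viewed, and the job is handed in when it is done.

```bash
ls; mkdir -p pics; python3 - <<'E'
from rig import read_state,capture
import cv2,numpy as np,pickle
s=read_state();print(s)
d={}
for n in("scene","side","wrist"):
    c=capture(n);d[n]=c;cv2.imwrite(f"pics/{n}0.png",cv2.cvtColor(c["pixels"],cv2.COLOR_RGB2BGR))
    print(n,np.round(c["camera_matrix"],1).tolist(),np.round(c["R"],4).tolist(),np.round(c["t"],4).tolist())
pickle.dump(d,open("c0.pkl","wb"))
E
```

```text
pics
{'time_s': 0.0, 'joint_positions': array([ 5.61790760e+01,  3.02806743e+01,  8.21562116e+01,  1.07143842e-04,
        6.76882936e+01, -1.02261159e+01]), 'qvel': array([-0.11001635, -0.09825354, -0.02164908, -0.00076388,  0.03256808,
        0.01279759]), 'tau': array([ 1.99572187e-04, -4.40040386e+01, -1.76594871e+01,  6.33476302e-02,
        5.82048751e-02, -1.75058817e-04]), 'position': array([0.24968011, 0.57209967, 0.19285435]), 'tcp_rot': array([[ 4.00265338e-01,  9.16398482e-01, -1.21749054e-03],
       [ 9.16396769e-01, -4.00267000e-01, -1.81412153e-03],
       [-2.14977951e-03, -3.89574432e-04, -9.99997613e-01]]), 'force': array([-0.11859762, -0.58428113, -0.99520708]), 'moment': array([-0.01310409,  0.02392224, -0.01570491]), 'opening': 1.003750269665294}
scene [[377.4, 0.0, 313.3], [0.0, 377.4, 194.9], [0.0, 0.0, 1.0]] [[0.2662, 0.9639, -0.0033], [0.7282, -0.2034, -0.6545], [-0.6316, 0.1718, -0.756]] [-0.1613, -0.3954, 1.4163]
side [[384.2, 0.0, 323.0], [0.0, 384.2, 198.4], [0.0, 0.0, 1.0]] [[0.9773, -0.2119, -0.0073], [-0.1693, -0.7588, -0.6289], [0.1278, 0.6158, -0.7774]] [-0.5971, 0.1205, 1.0637]
wrist [[309.7, 0.0, 321.2], [0.0, 309.7, 198.4], [0.0, 0.0, 1.0]] [[0.4007, 0.9162, -0.0025], [0.8788, -0.3836, 0.2838], [0.259, -0.1159, -0.9589]] [-0.6247, -0.0343, 0.392]
```

View pics/scene0.png

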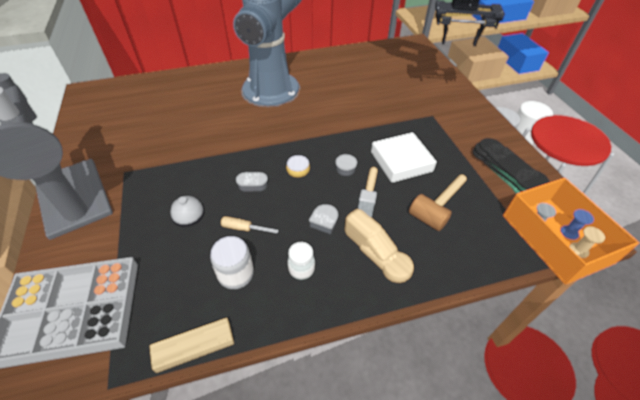

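View pics/side0.png

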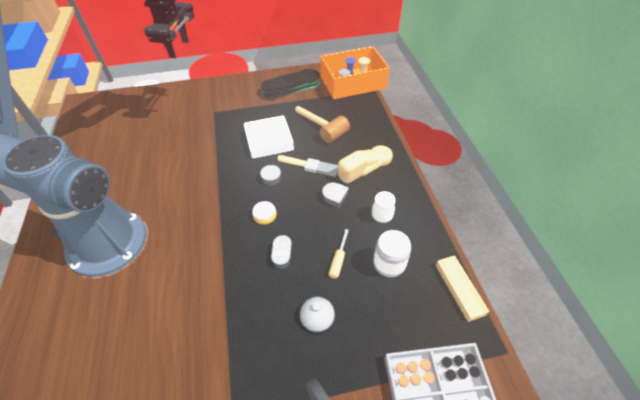

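View pics/wrist0.png

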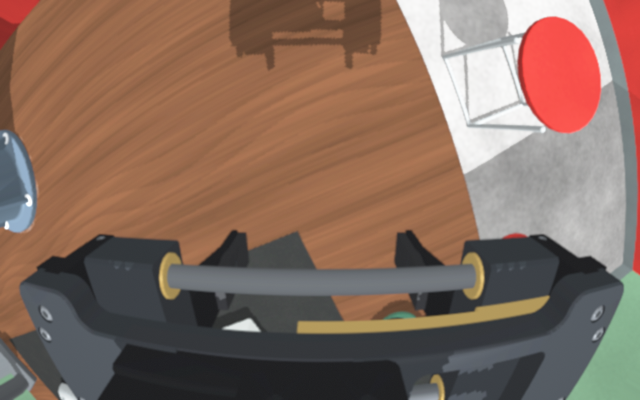

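The scene view shows the bell at about (186,209), the block at (403,157), the heel die at (324,217), the round die at (346,164) and the oval die at (252,181). In the side view these are at (317,314), (269,137), (335,195), (270,175) and (282,251). I'll zoom in next to get precise pixels.

```bash
python3 - <<'E'
import cv2,numpy as np
a=cv2.imread("pics/scene0.png");b=cv2.imread("pics/side0.png")
def z(im,c,r=32,k=6): 
    x,y=c;return cv2.resize(im[y-r:y+r,x-r:x+r],None,fx=k,fy=k,interpolation=cv2.INTER_CUBIC)
r1=np.hstack([z(a,(186,209),22,6),z(a,(324,217),22,6),z(a,(403,157),44,3)])
r2=np.hstack([z(b,(317,314),22,6),z(b,(335,195),22,6),z(b,(269,137),44,3)])
cv2.imwrite("pics/z0.png",np.vstack([r1,r2]))
E
```

```text
(no output)
```

View pics/z0.png

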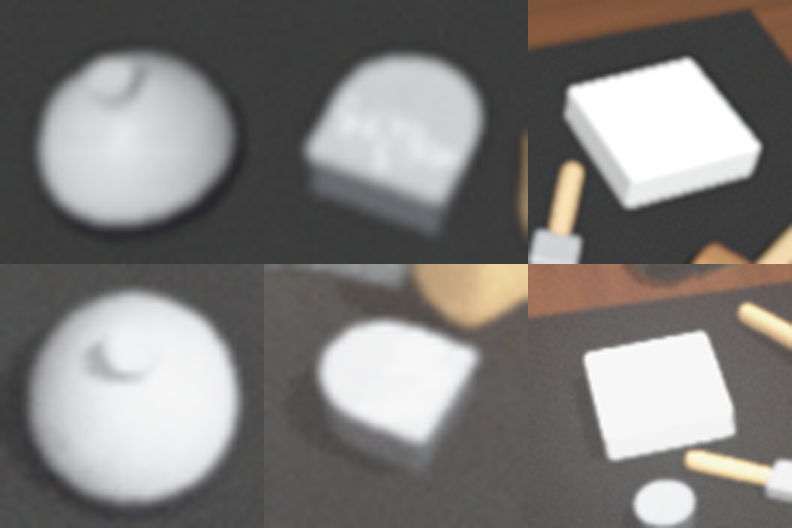

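```bash
cat > h.py <<'E'
import numpy as np,pickle
d=pickle.load(open("c0.pkl","rb"))
def pl(n,u,z):
    c=d[n];R=np.array(c["R"]);C=-R.T@np.array(c["t"])
    r=R.T@np.linalg.inv(c["camera_matrix"])@np.array([u[0],u[1],1.]);return C+r*(z-C[2])/r[2]
E
python3 - <<'E'
from h import *
np.set_printoptions(precision=4,suppress=True)
f=lambda n,o,k,x0,y0,l,z:np.array([pl(n,(o[0]+(x-x0)/k-.5,o[1]+(y-y0)/k-.5),z) for x,y in l])
print("bell",f("scene",(164,187),6,0,0,[(112,77)],.062),f("side",(295,292),6,0,264,[(132,353)],.062))
h1=f("scene",(302,195),6,264,0,[(305,152),(443,205),(440,65)],.03)
h2=f("side",(313,173),6,264,264,[(479,354),(420,441),(333,340)],.03)
for h in(h1,h2):print("heel",h, np.linalg.norm(h[0]-h[1]),"c",((h[0]+h[1])/2+h[2])/2,np.linalg.norm((h[0]+h[1])/2-h[2]))
b1=f("scene",(359,113),3,528,0,[(566,88),(690,58),(760,148),(627,182)],.04)
b2=f("side",(225,93),3,528,264,[(585,352),(706,332),(735,408),(606,434)],.04)
for b in(b1,b2):print("block",b.mean(0),[np.linalg.norm(b[i]-b[i-1]) for i in range(4)])
for nm,u,v,z in[("round",(346,160),(270,173),.03),("oval",(252,178),(282,247),.03),("polish",(298,164),(264,211),.026),("awl",(250,226),(340,255),.01),("gluetin",(231,248),(394,243),.1),("jar",(301,250),(384,200),.075),("lasttop",(372,235),(360,163),.07)]:
    print(nm,pl("scene",u,z),pl("side",v,z))
E
```

```text
bell [[ 0.5222 -0.3309  0.062 ]] [[ 0.5239 -0.334   0.062 ]]
heel [[ 0.6515 -0.0258  0.03  ]
 [ 0.6944  0.0233  0.03  ]
 [ 0.6208  0.0447  0.03  ]] 0.0651308311431973 c [0.6469 0.0217 0.03  ] 0.06948055480586884
heel [[ 0.6931  0.0221  0.03  ]
 [ 0.6516 -0.025   0.03  ]
 [ 0.6245  0.0468  0.03  ]] 0.0628465073775789 c [0.6484 0.0227 0.03  ] 0.0680309895757378
block [0.4871 0.3108 0.04  ] [np.float64(0.1414260740035221), np.float64(0.1430832645087404), np.float64(0.14288341987655628), np.float64(0.14308800747028264)]
block [0.4901 0.3133 0.04  ] [np.float64(0.14086389454726603), np.float64(0.14069137427949943), np.float64(0.13582999885972136), np.float64(0.14196865144447993)]
round [0.4664 0.1396 0.03  ] [0.4729 0.1315 0.03  ]
oval [ 0.4642 -0.142   0.03  ] [ 0.4701 -0.14    0.03  ]
polish [ 0.4404 -0.0012  0.026 ] [ 0.4375 -0.0076  0.026 ]
awl [ 0.6153 -0.1748  0.01  ] [ 0.6171 -0.1853  0.01  ]
gluetin [ 0.7325 -0.2245  0.1   ] [ 0.7387 -0.2322  0.1   ]
jar [ 0.7636 -0.0725  0.075 ] [ 0.7655 -0.0799  0.075 ]
lasttop [0.7652 0.1011 0.07  ] [0.7412 0.0752 0.07  ]
```

The two views agree within about 4 mm, and the measured sizes match the given ones. That puts the bell at (0.523,-0.332), the heel at (0.6475,0.022) and the block at (0.489,0.312). I'll close the fingers and travel high.

```bash
python3 -m crank '[[[-1,1.4,0],[0,0,0]],[[-2.5,3.3,0],[0,0,0]],[[-3,4,0],[0,0,0]],[[-3,4,0],[0,0,0]],[[-3,4,0],[0,0,0]],[[-3,4,0],[0,0,0]],[[-3,4,0],[0,0,0]],[[-3,4,0],[0,0,0]],[[-3,4,0],[0,0,0]],[[-3,4,0],[0,0,0]],[[-2.7,3.8,0],[0,0,0]],[[-2,3,0],[0,0,0]]]' 1
python3 -m crank '[[[-3,1.3,0],[0,0,0]],[[-3.5,1.6,0],[0,0,0]],[[-4,1.8,0],[0,0,0]],[[-4,1.8,0],[0,0,0]],[[-4,1.8,0],[0,0,0]],[[-4,1.8,0],[0,0,0]],[[-4,1.8,0],[0,0,0]],[[-4,1.8,0],[0,0,0]],[[-3.5,1.6,0],[0,0,0]],[[-2.5,1.1,0],[0,0,0]],[[-1.5,0.8,0],[0,0,0]],[[0,0,0],[0,0,0]]]'
cat > rel.py <<'E'
import sys,numpy as np
from rig import read_state
s=read_state();T=np.array(eval(sys.argv[1]))
print(s["time_s"],s["position"],"delta tool cm",np.round(100*s["tcp_rot"].T@(T-s["position"]),2),np.round(s["force"],1),s["opening"],np.round(s["joint_positions"]),np.round(s["tcp_rot"],4)[:,2])
E
python3 rel.py '[.523,-.332,.062]'
```

```text
time_s: 1.35
position: [0.5205, 0.0998, 0.1939]
tcp_rot: [[0.402, 0.915, 0.0], [0.915, -0.402, -0.001], [-0.001, 0.001, -1.0]]
force: [0.8, 0.3, -0.8]
opening: 0.029
time_s: 2.55
position: [0.5248, -0.316, 0.1936]
tcp_rot: [[0.403, 0.915, 0.0], [0.915, -0.403, -0.001], [-0.001, 0.0, -1.0]]
force: [-0.4, -0.6, -0.7]
opening: 0.004
2.55 [ 0.52475939 -0.31597818  0.19364452] delta tool cm [-1.53  0.48 13.17] [-0.4 -0.6 -0.7] 0.0037000599455499013 [ -41.   29.   84.   -0.   67. -108.] [ 2.e-04 -7.e-04 -1.e+00]
```

```bash
python3 -m crank '[[[-0.8,0.3,1],[0,0,0]],[[-0.7,0.2,2],[0,0,0]],[[0,0,2],[0,0,0]],[[0,0,2],[0,0,0]],[[0,0,2],[0,0,0]],[[0,0,1.5],[0,0,0]],[[0,0,0.5],[0,0,0]],[[0,0,0],[0,0,0]],[[0,0,0],[0,0,0]]]'
python3 rel.py '[.523,-.332,.062]'
python3 - <<'E'
from rig import capture
import cv2,numpy as np
o=[]
for n,(x,y) in(("scene",(186,199)),("side",(317,304))):
    p=capture(n)["pixels"][y-45:y+45,x-45:x+45,::-1];o.append(cv2.resize(p,None,fx=4.4,fy=4.4,interpolation=cv2.INTER_CUBIC))
cv2.imwrite("pics/b1.png",np.hstack(o))
E
```

```text
time_s: 3.45
position: [0.5244, -0.3289, 0.0844]
tcp_rot: [[0.399, 0.917, 0.001], [0.917, -0.399, -0.0], [-0.0, 0.001, -1.0]]
force: [-0.2, -0.3, 0.6]
opening: 0.007
3.45 [ 0.52438844 -0.32893226  0.08435241] delta tool cm [-0.34 -0.01  2.24] [-0.2 -0.3  0.6] 0.006541372225364523 [ -42.   38.   88.    0.   54. -109.] [ 5.e-04 -4.e-04 -1.e+00]
```

View pics/b1.png

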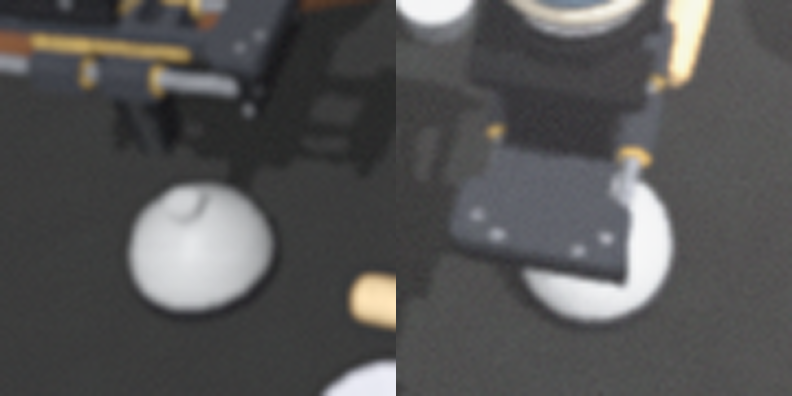

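```bash
python3 - <<'E'
from h import *
c=d["scene"]
for X in([.5244,-.3289,.0844],[.523,-.332,.062]):
    p=np.array(c["camera_matrix"])@(np.array(c["R"])@X+c["t"]);print(p[:2]/p[2], (p[:2]/p[2]-[141,154])*4.4)
E
python3 -m crank '[[[-0.3,0,0.5],[0,0,0]],[[0,0,0.5],[0,0,0]],[[0,0,0.5],[0,0,0]],[[0,0,0.3],[0,0,0]],[[0,0,0],[0,0,0]]]'
python3 rel.py '[.523,-.332,.062]'
```

```text
[180.67252051 194.13898708] [174.55909025 176.61154315]
[181.74435199 199.63693071] [179.27514876 200.8024951 ]
time_s: 4.05
position: [0.5223, -0.3317, 0.065]
tcp_rot: [[0.4, 0.916, -0.001], [0.916, -0.4, 0.001], [0.001, -0.001, -1.0]]
force: [0.4, 0.1, -0.2]
opening: 0.002
4.05 [ 0.5222919  -0.3316724   0.06503281] delta tool cm [-0.    0.08  0.3 ] [ 0.4  0.1 -0.2] 0.0018230924314140216 [ -43.   39.   89.    0.   52. -109.] [-0.0012  0.0011 -1.    ]
```

The predicted fingertip pixel falls below what I saw, though dark fingers on a dark mat are hard to read. I'll look again from here.

```bash
python3 - <<'E'
from rig import capture
import cv2,numpy as np
o=[]
for n,(x,y) in(("scene",(184,196)),("side",(317,304))):
    p=capture(n)["pixels"][y-30:y+30,x-30:x+30,::-1];p=np.clip((p/255.)**.6*255,0,255).astype(np.uint8);o.append(cv2.resize(p,None,fx=6.6,fy=6.6,interpolation=cv2.INTER_CUBIC))
cv2.imwrite("pics/b2.png",np.hstack(o))
E
```

```text
(no output)
```

View pics/b2.png

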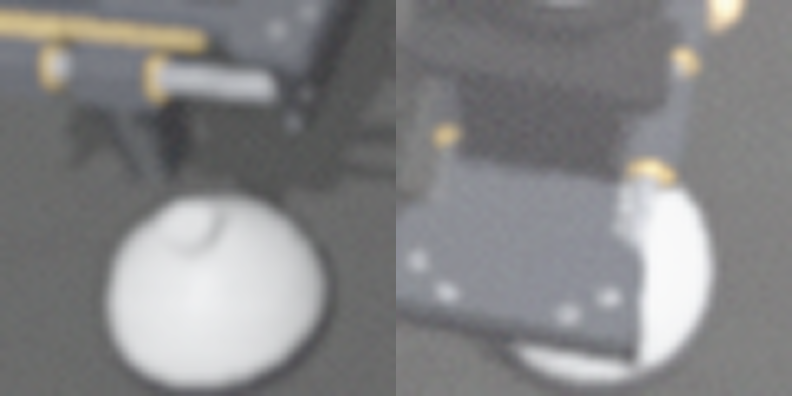

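```bash
python3 - <<'E'
from h import *
import cv2
R0=np.array([[.4,.916,0],[.916,-.4,0],[0,0,-1]]);P=np.array([.24968,.5721,.19285])
o=[]
for n in("scene","side"):
    c=d[n];im=c["pixels"][:,:,::-1].copy();im=cv2.copyMakeBorder(im,60,60,60,60,cv2.BORDER_CONSTANT)
    pts=[P+R0@np.array(v) for v in([0,0,0],[.0435,0,0],[-.0435,0,0],[0,0,-.07])]
    q=[]
    for X in pts:
        p=np.array(c["camera_matrix"])@(np.array(c["R"])@X+c["t"]);q.append(p[:2]/p[2])
    print(n,np.round(q,1).tolist())
    x,y=(q[0]+60).astype(int);m=im[y-60:y+60,x-60:x+60];m=cv2.resize(m,None,fx=3.3,fy=3.3,interpolation=cv2.INTER_CUBIC)
    for u in q: cv2.circle(m,tuple(int(v) for v in (u+60-[x-60,y-60]+.5)*3.3),2,(0,255,0),-1)
    o.append(m)
cv2.imwrite("pics/g0.png",np.hstack(o))
E
```

```text
scene [[455.4, 52.7], [469.3, 53.7], [441.5, 51.8], [461.8, 31.3]]
side [[182.2, 57.2], [187.5, 50.4], [176.6, 64.2], [175.9, 37.4]]
```

View pics/g0.png

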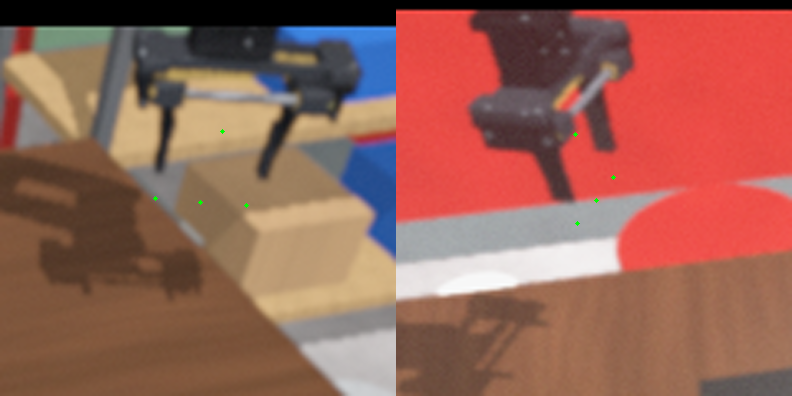

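In both views the drawn fingertips look about 20–25 mm higher than the reported TCP, and sideways they agree within about 4 mm. Contact will show which is right, so I'll go down in small steps and watch the force.

```bash
python3 -m crank '[[[0,0,0.2],[0,0,0]],[[0,0,0.1],[0,0,0]],[[0,0,0],[0,0,0]]]'
python3 -m crank '[[[0,0,0.1],[0,0,0]],[[0,0,0.1],[0,0,0]],[[0,0,0],[0,0,0]],[[0,0,0],[0,0,0]]]'; python3 rel.py '[.523,-.332,.062]'
```

```text
time_s: 4.45
position: [0.5227, -0.3319, 0.0628]
tcp_rot: [[0.4, 0.916, -0.0], [0.916, -0.4, 0.0], [0.0, -0.0, -1.0]]
force: [0.2, 0.7, -0.4]
opening: 0.001
time_s: 4.85
position: [0.5228, -0.332, 0.0608]
tcp_rot: [[0.4, 0.916, -0.0], [0.916, -0.4, 0.0], [0.0, -0.0, -1.0]]
force: [-0.7, 0.1, 0.1]
opening: 0.009
4.85 [ 0.52276586 -0.33200933  0.06083036] delta tool cm [ 0.01  0.02 -0.12] [-0.7  0.1  0.1] 0.009164565110438309 [ -43.   39.   89.    0.   52. -109.] [-0.  0. -1.]
```

```bash
for i in 1 2 3; do python3 -m crank '[[[0,0,0.2],[0,0,0]],[[0,0,0],[0,0,0]],[[0,0,0],[0,0,0]]]' | egrep 'pos|force'; done
python3 - <<'E'
from rig import capture
import cv2,numpy as np
o=[]
for n,(x,y) in(("scene",(184,196)),("side",(317,304))):
    p=capture(n)["pixels"][y-30:y+30,x-30:x+30,::-1];p=np.clip((p/255.)**.6*255,0,255).astype(np.uint8);o.append(cv2.resize(p,None,fx=6.6,fy=6.6,interpolation=cv2.INTER_CUBIC))
cv2.imwrite("pics/b3.png",np.hstack(o))
E
```

```text
position: [0.5227, -0.332, 0.0587]
force: [0.2, 0.3, 0.1]
position: [0.5227, -0.332, 0.0567]
force: [1.1, 0.0, -1.0]
position: [0.5227, -0.332, 0.0548]
force: [-0.6, -0.6, -0.1]
```

View pics/b3.png

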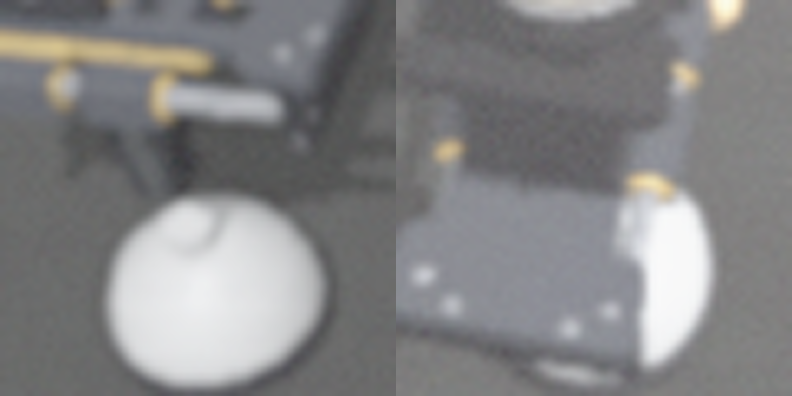

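```bash
python3 - <<'E'
from h import *
import cv2
Pm=[np.array(d[n]["camera_matrix"])@np.c_[d[n]["R"],d[n]["t"]] for n in("scene","side")]
# tips: zoom coords -> px ; crop origins = int(q+60)-60-60
def px(n,x,y):
    o={"scene":(455-60,52-60),"side":(182-60,57-60)}[n]; x0=0 if n=="scene" else 396
    return np.array([o[0]+(x-x0)/3.3-.5,o[1]+y/3.3-.5])
T=[]
for a,b in(((160,170),(565,200)),((263,178),(605,150)),((160,170),(605,150)),((263,178),(565,200))):
    X=cv2.triangulatePoints(Pm[0],Pm[1],px("scene",*a)[:,None],px("side",*b)[:,None]);X=(X[:3]/X[3]).ravel()
    e=[np.round((P@np.r_[X,1])[:2]/(P@np.r_[X,1])[2]-px(n,*u),1) for P,n,u in((Pm[0],"scene",a),(Pm[1],"side",b))]
    print(X,e)
print(pl("scene",px("scene",160,170),.2),)
E
```

```text
[0.22768439 0.53208706 0.21974444] [array([-0. ,  0.1]), array([-0. , -0.1])]
[0.26525241 0.62149328 0.21849221] [array([ 0. , -0.1]), array([0. , 0.1])]
[0.2860343 0.49388   0.2696671] [array([ 2.1, -5. ]), array([1.8, 4.6])]
[0.20059594 0.6719447  0.16100266] [array([-2.3,  4.9]), array([-1.6, -4.9])]
[0.19377782 0.55596507 0.2       ]
```

Triangulating the start pictures puts the drawn fingertips about 25 mm above the reported TCP and within 6 mm of it sideways. There has been no contact so far, so I'll keep going down. For pointing I'll choose heights that are valid under either reading.

```bash
for i in 1 2 3 4; do python3 -m crank '[[[0,0,0.2],[0,0,0]],[[0,0,0],[0,0,0]],[[0,0,0],[0,0,0]]]' | egrep 'pos|force'; done
python3 - <<'E'
from rig import capture
import cv2,numpy as np
o=[]
for n,(x,y) in(("scene",(184,196)),("side",(317,304))):
    p=capture(n)["pixels"][y-30:y+30,x-30:x+30,::-1];p=np.clip((p/255.)**.6*255,0,255).astype(np.uint8);o.append(cv2.resize(p,None,fx=6.6,fy=6.6,interpolation=cv2.INTER_CUBIC))
cv2.imwrite("pics/b4.png",np.hstack(o))
p=capture("wrist")["pixels"];cv2.imwrite("pics/w4.png",p[:,:,::-1])
E
```

```text
position: [0.5227, -0.332, 0.0527]
force: [-0.1, -0.5, 0.4]
position: [0.5227, -0.332, 0.0507]
force: [0.6, 0.4, 0.1]
position: [0.5227, -0.332, 0.0488]
force: [-0.1, 0.2, 0.7]
position: [0.5227, -0.332, 0.0468]
force: [0.2, 0.2, 0.1]
```

View pics/b4.png

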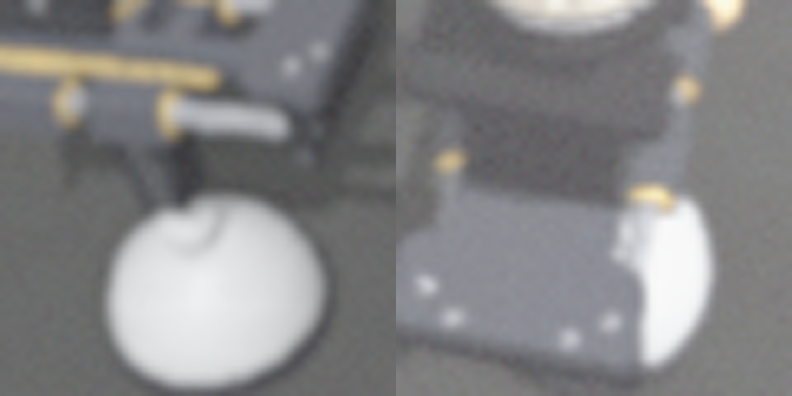

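View pics/w4.png

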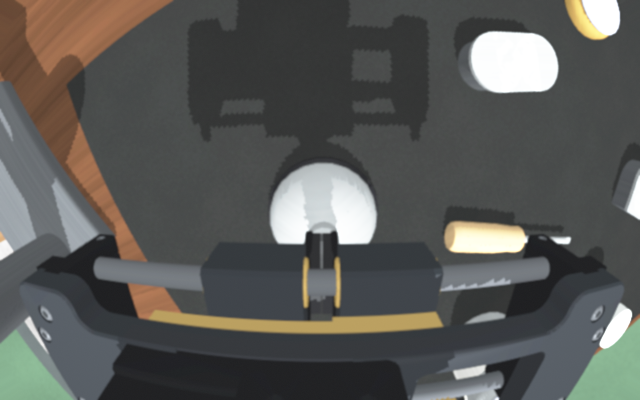

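In the scene view the tips are now just over the pin, with the dark tip at about (180,207) and the pin at (188,220) in the zoom. The wrist view shows them centred on the bell. I'll continue down.

```bash
for i in 1 2 3 4 5; do python3 -m crank '[[[0,0,0.2],[0,0,0]],[[0,0,0],[0,0,0]],[[0,0,0],[0,0,0]]]' | egrep 'pos|force'; done
```

```text
position: [0.5227, -0.332, 0.0448]
force: [0.2, -0.4, -0.5]
position: [0.5227, -0.332, 0.0427]
force: [-0.0, 0.5, 0.1]
position: [0.5227, -0.3319, 0.0407]
force: [-0.2, 0.1, -0.6]
position: [0.5227, -0.332, 0.0388]
force: [0.2, -0.7, -0.1]
position: [0.5227, -0.332, 0.0368]
force: [-0.2, -0.6, 0.5]
```

```bash
python3 - <<'E'
from rig import capture
import cv2,numpy as np
o=[]
for n,(x,y) in(("scene",(184,196)),("side",(317,304))):
    p=capture(n)["pixels"][y-30:y+30,x-30:x+30,::-1];p=np.clip((p/255.)**.6*255,0,255).astype(np.uint8);o.append(cv2.resize(p,None,fx=6.6,fy=6.6,interpolation=cv2.INTER_CUBIC))
cv2.imwrite("pics/b5.png",np.hstack(o))
E
```

```text
(no output)
```

View pics/b5.png

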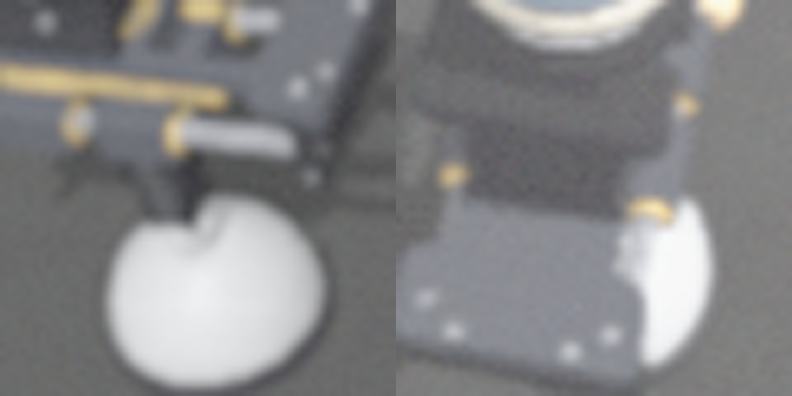

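The tips are now drawn over the pin's upper half and sit about 2 px to the left (around 4–5 mm toward -y). I'll shift +y by 4 mm and continue.

```bash
python3 -m crank '[[[0.36,-0.16,0],[0,0,0]],[[0,0,0],[0,0,0]]]' | egrep 'pos|force'; for i in 1 2 3 4; do python3 -m crank '[[[0,0,0.15],[0,0,0]],[[0,0,0],[0,0,0]],[[0,0,0],[0,0,0]]]' | egrep 'pos|force'; done;  python3 - <<'E'
from rig import capture
import cv2,numpy as np
o=[]
for n,(x,y) in(("scene",(184,196)),("side",(317,304))):
    p=capture(n)["pixels"][y-30:y+30,x-30:x+30,::-1];p=np.clip((p/255.)**.6*255,0,255).astype(np.uint8);o.append(cv2.resize(p,None,fx=6.6,fy=6.6,interpolation=cv2.INTER_CUBIC))
cv2.imwrite("pics/b6.png",np.hstack(o))
E
```

```text
position: [0.5225, -0.3273, 0.0368]
force: [-0.2, 0.2, 0.3]
position: [0.5227, -0.3281, 0.0353]
force: [-0.4, 1.3, -0.8]
position: [0.5227, -0.3281, 0.0338]
force: [-0.1, -0.5, -0.0]
position: [0.5227, -0.3281, 0.0324]
force: [-0.7, -0.0, 1.7]
position: [0.5228, -0.3281, 0.0309]
force: [-0.5, 0.3, 3.0]
```

View pics/b6.png

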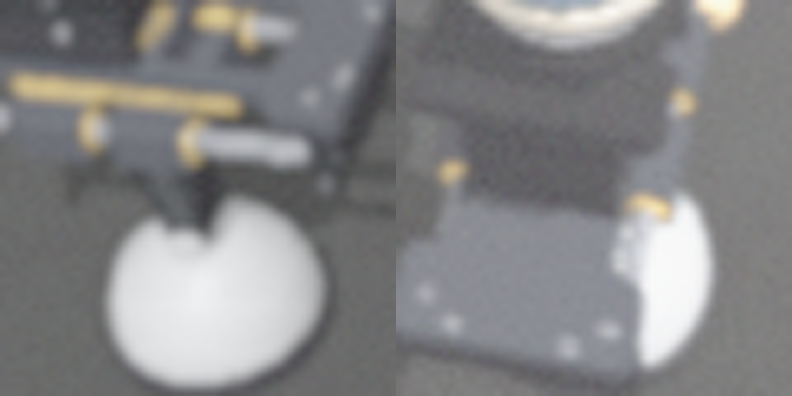

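Contact came at a reported TCP height of about 0.034, so the reading is roughly 28 mm low compared with the real closed tips. I'll finish the press.

```bash
for i in 1 2 3 4 5; do python3 -m crank '[[[0,0,0.1],[0,0,0]],[[0,0,0],[0,0,0]],[[0,0,0],[0,0,0]]]' | egrep 'pos|force'; done
```

```text
position: [0.5228, -0.3281, 0.0299]
force: [-0.2, 0.0, 2.3]
position: [0.5228, -0.3281, 0.0289]
force: [-0.4, -0.1, 3.9]
position: [0.5227, -0.3281, 0.0279]
force: [-0.6, 0.1, 3.8]
position: [0.5228, -0.3281, 0.0276]
force: [-1.5, 0.5, 8.4]
position: [0.5228, -0.3282, 0.0275]
force: [-2.8, 2.8, 13.5]
```

It bottomed out: 13 N against the stop after about 6 mm of travel. I'll release, lift, and check the force before travelling.

```bash
python3 -m crank '[[[0,0,-0.5],[0,0,0]],[[0,0,-0.8],[0,0,0]],[[0,0,-1.5],[0,0,0]],[[0,0,-2],[0,0,0]],[[0,0,-2],[0,0,0]],[[0,0,-2],[0,0,0]],[[0,0,-2],[0,0,0]],[[0,0,-2],[0,0,0]],[[0,0,-1],[0,0,0]],[[0,0,0],[0,0,0]]]'
python3 -m crank '[[[1.5,-0.1,0],[0,0,0]],[[3,-0.2,0],[0,0,0]],[[4,-0.3,0],[0,0,0]],[[4,-0.3,0],[0,0,0]],[[4,-0.3,0],[0,0,0]],[[4,-0.3,0],[0,0,0]],[[4,-0.3,0],[0,0,0]],[[4,-0.3,0],[0,0,0]],[[4,-0.3,0],[0,0,0]],[[3,-0.2,0],[0,0,0]],[[1.5,0,0],[0,0,0]],[[0,0,0],[0,0,0]]]'
python3 rel.py '[.6475,.022,.046]'
python3 - <<'E'
from rig import capture
import cv2,numpy as np
o=[]
for n,(x,y) in(("scene",(324,200)),("side",(335,185))):
    p=capture(n)["pixels"][y-50:y+50,x-50:x+50,::-1];o.append(cv2.resize(p,None,fx=4,fy=4,interpolation=cv2.INTER_CUBIC))
cv2.imwrite("pics/h1.png",np.hstack(o))
E
```

```text
time_s: 12.8
position: [0.5237, -0.3288, 0.1658]
tcp_rot: [[0.4, 0.916, 0.003], [0.916, -0.4, -0.002], [-0.001, 0.004, -1.0]]
force: [-0.0, 0.2, 0.9]
opening: 0.004
time_s: 14.0
position: [0.6466, 0.0238, 0.1626]
tcp_rot: [[0.397, 0.918, -0.002], [0.918, -0.397, 0.0], [-0.0, -0.002, -1.0]]
force: [0.1, 0.2, 0.8]
opening: 0.005
14.0 [0.64656358 0.02383621 0.16258706] delta tool cm [-0.13  0.18 11.66] [0.1 0.2 0.8] 0.00490720052665903 [ -8.  34.  80.   0.  66. -74.] [-2.e-03  4.e-04 -1.e+00]
```

View pics/h1.png

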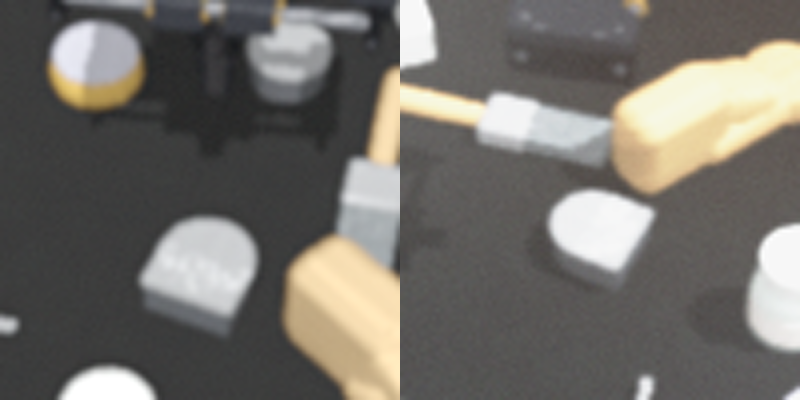

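```bash
python3 -m crank '[[[0,0.2,1],[0,0,0]],[[0,0,2],[0,0,0]],[[0,0,2],[0,0,0]],[[0,0,2],[0,0,0]],[[0,0,2],[0,0,0]],[[0,0,1.2],[0,0,0]],[[0,0,0.5],[0,0,0]],[[0,0,0],[0,0,0]]]'
python3 rel.py '[.6475,.022,.046]'
python3 - <<'E'
from rig import capture
import cv2,numpy as np
o=[]
for n,(x,y) in(("scene",(324,200)),("side",(335,185))):
    p=capture(n)["pixels"][y-50:y+50,x-50:x+50,::-1];p=np.clip((p/255.)**.6*255,0,255).astype(np.uint8);o.append(cv2.resize(p,None,fx=4,fy=4,interpolation=cv2.INTER_CUBIC))
cv2.imwrite("pics/h2.png",np.hstack(o))
E
```

```text
time_s: 14.9
position: [0.6484, 0.0198, 0.0561]
tcp_rot: [[0.401, 0.916, -0.001], [0.916, -0.401, 0.0], [-0.0, -0.001, -1.0]]
force: [-0.7, -0.1, 0.1]
opening: 0.005
14.9 [0.64839971 0.01982805 0.05610952] delta tool cm [ 0.16 -0.17  1.01] [-0.7 -0.1  0.1] 0.005478352209071539 [ -8.  42.  85.  -0.  54. -74.] [-1.4e-03  1.0e-04 -1.0e+00]
```

View pics/h2.png

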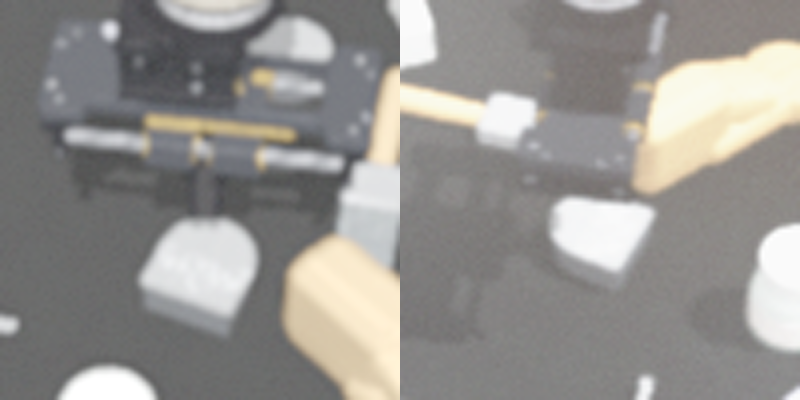

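```bash
python3 -c "
from h import *
for z in (.056,.075,.0845):print(pl('scene',(324.3,206.0),z))"
python3 -m crank '[[[0,0,0.5],[0,0,0]],[[0,0,0.4],[0,0,0]],[[0,0,0],[0,0,0]],[[0,0,0],[0,0,0]]]'
```

```text
[0.63852876 0.02068172 0.056     ]
[0.65328929 0.0159304  0.075     ]
[0.66066956 0.01355474 0.0845    ]
time_s: 15.4
position: [0.6488, 0.0207, 0.0478]
tcp_rot: [[0.4, 0.916, -0.0], [0.916, -0.4, -0.0], [-0.0, -0.0, -1.0]]
force: [0.3, 0.8, -0.3]
opening: 0.009
```

The tip's near edge at z=0.0845 lies at (0.66,0.014), which fits a tip centre within 8 mm of the heel centre. I'll hold about 2.2 s here.

```bash
H='x'; python3 -m crank '[[[0,0,0],[0,0,0]],[[0,0,0],[0,0,0]],[[0,0,0],[0,0,0]],[[0,0,0],[0,0,0]],[[0,0,0],[0,0,0]],[[0,0,0],[0,0,0]],[[0,0,0],[0,0,0]],[[0,0,0],[0,0,0]],[[0,0,0],[0,0,0]],[[0,0,0],[0,0,0]],[[0,0,0],[0,0,0]]]' | grep pos
python3 -m crank '[[[0,0,0],[0,0,0]],[[0,0,0],[0,0,0]],[[0,0,0],[0,0,0]],[[0,0,0],[0,0,0]],[[0,0,0],[0,0,0]],[[0,0,0],[0,0,0]],[[0,0,0],[0,0,0]],[[0,0,0],[0,0,0]],[[0,0,0],[0,0,0]],[[0,0,0],[0,0,0]],[[0,0,0],[0,0,0]]]' | grep pos
python3 -m crank '[[[0,0,-1],[0,0,0]],[[0,0,-2],[0,0,0]],[[0,0,-2],[0,0,0]],[[0,0,-2],[0,0,0]],[[0,0,-2],[0,0,0]],[[0,0,-2],[0,0,0]],[[0,0,-1],[0,0,0]],[[0,0,0],[0,0,0]]]'
python3 rel.py '[.489,.312,.056]'
```

```text
position: [0.6488, 0.0206, 0.0478]
position: [0.6488, 0.0206, 0.0478]
time_s: 18.4
position: [0.6502, 0.0205, 0.1701]
tcp_rot: [[0.4, 0.916, 0.004], [0.916, -0.4, -0.001], [0.001, 0.004, -1.0]]
force: [1.3, 0.2, 0.1]
opening: 0.002
18.4 [0.65015909 0.02045376 0.17013268] delta tool cm [ 20.25 -26.48  11.33] [1.3 0.2 0.1] 0.002406755472160563 [ -8.  34.  80.  -0.  66. -74.] [ 4.3e-03 -6.0e-04 -1.0e+00]
```

```bash
python3 -m crank '[[[0.8,-1,0],[0,0,0]],[[1.8,-2.4,0],[0,0,0]],[[2.1,-2.8,0],[0,0,0]],[[2.1,-2.8,0],[0,0,0]],[[2.2,-2.8,0],[0,0,0]],[[2.2,-2.8,0],[0,0,0]],[[2.2,-2.8,0],[0,0,0]],[[2.2,-2.8,0],[0,0,0]],[[2.2,-2.8,0],[0,0,0]],[[1.6,-2.2,0],[0,0,0]],[[0.8,-1.2,0],[0,0,0]],[[0,0,0],[0,0,0]]]' | grep pos
python3 -m crank '[[[0,0,1],[0,0,0]],[[0,0,2],[0,0,0]],[[0,0,2],[0,0,0]],[[0,0,2],[0,0,0]],[[0,0,1.5],[0,0,0]],[[0,0,0.5],[0,0,0]],[[0,0,0],[0,0,0]],[[0,0,0],[0,0,0]]]'
python3 rel.py '[.489,.312,.056]'
python3 - <<'E'
from rig import capture
import cv2,numpy as np
o=[]
for n,(x,y) in(("scene",(403,140)),("side",(269,125))):
    p=capture(n)["pixels"][y-50:y+50,x-50:x+50,::-1];o.append(cv2.resize(p,None,fx=4,fy=4,interpolation=cv2.INTER_CUBIC))
cv2.imwrite("pics/k1.png",np.hstack(o))
E
```

```text
position: [0.4854, 0.3126, 0.1668]
time_s: 20.4
position: [0.4886, 0.3109, 0.0781]
tcp_rot: [[0.401, 0.916, 0.001], [0.916, -0.401, 0.0], [0.0, 0.001, -1.0]]
force: [0.3, 0.6, 0.4]
opening: 0.006
20.4 [0.48860557 0.31087139 0.07809701] delta tool cm [ 0.12 -0.01  2.21] [0.3 0.6 0.4] 0.0057534390838225 [ 21.  36.  95.  -0.  50. -45.] [ 7.e-04  2.e-04 -1.e+00]
```

View pics/k1.png

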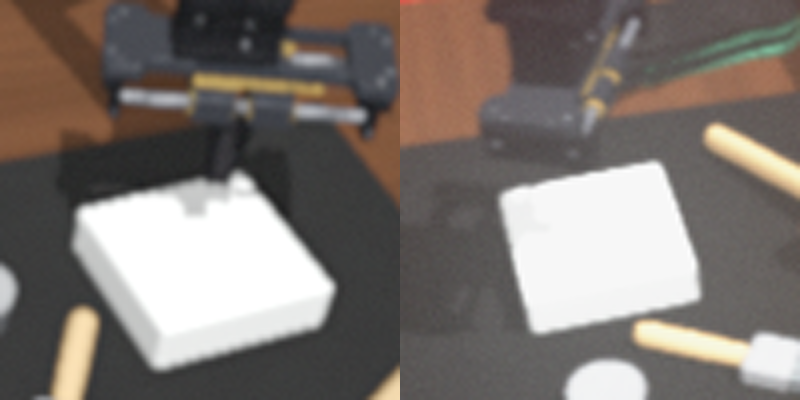

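```bash
python3 -c "
from h import *
for z in (.078,.106):print(pl('scene',(408.8,134.5),z))"
python3 -m crank '[[[0.1,0,1],[0,0,0]],[[0,0,0.8],[0,0,0]],[[0,0,0.3],[0,0,0]],[[0,0,0],[0,0,0]],[[0,0,0],[0,0,0]]]'
python3 - <<'E'
from rig import capture
import cv2,numpy as np
o=[]
for n,(x,y) in(("scene",(403,140)),("side",(269,125))):
    p=capture(n)["pixels"][y-50:y+50,x-50:x+50,::-1];o.append(cv2.resize(p,None,fx=4,fy=4,interpolation=cv2.INTER_CUBIC))
cv2.imwrite("pics/k2.png",np.hstack(o))
E
```

```text
[0.45981842 0.3358896  0.078     ]
[0.48904596 0.31664383 0.106     ]
time_s: 21.0
position: [0.4881, 0.3123, 0.0567]
tcp_rot: [[0.4, 0.916, -0.0], [0.916, -0.4, -0.0], [-0.0, -0.0, -1.0]]
force: [-0.3, -0.7, -0.2]
opening: 0.008
```

View pics/k2.png

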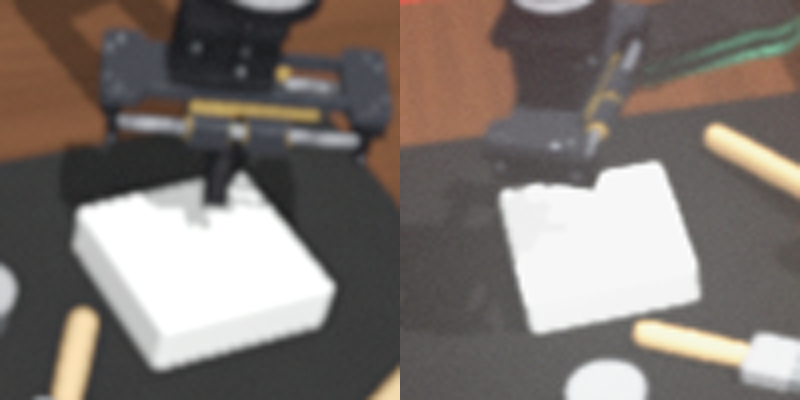

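The tip ray meets z=0.106 at (0.489,0.317), which is over the block centre and confirms the 28 mm offset. I'll hold, check that nothing moved, and hand in.

```bash
python3 -m crank '[[[0,0,0],[0,0,0]],[[0,0,0],[0,0,0]],[[0,0,0],[0,0,0]],[[0,0,0],[0,0,0]],[[0,0,0],[0,0,0]],[[0,0,0],[0,0,0]],[[0,0,0],[0,0,0]],[[0,0,0],[0,0,0]],[[0,0,0],[0,0,0]],[[0,0,0],[0,0,0]],[[0,0,0],[0,0,0]],[[0,0,0],[0,0,0]]]' | grep pos
python3 -m crank '[[[0,0,0],[0,0,0]],[[0,0,0],[0,0,0]],[[0,0,0],[0,0,0]],[[0,0,0],[0,0,0]],[[0,0,0],[0,0,0]],[[0,0,0],[0,0,0]],[[0,0,0],[0,0,0]],[[0,0,0],[0,0,0]],[[0,0,0],[0,0,0]],[[0,0,0],[0,0,0]],[[0,0,0],[0,0,0]],[[0,0,0],[0,0,0]]]' | egrep 'pos|force|time'
python3 - <<'E'
from rig import capture,bot
from h import d
import numpy as np,cv2
a=capture("scene")["pixels"].astype(int);b=d["scene"]["pixels"].astype(int)
m=np.abs(a-b).max(2)
for nm,(x,y) in dict(bell=(186,209),heel=(324,217),round=(346,164),oval=(252,181),polish=(298,166),awl=(250,226),tin=(231,260),jar=(301,260),last=(380,245),mallet=(431,212)).items():
    print(nm,m[y-14:y+14,x-14:x+14].mean().round(1))
bot.hand_in()
E
```

```text
position: [0.4882, 0.3123, 0.0569]
time_s: 23.5
position: [0.4882, 0.3123, 0.0568]
force: [0.7, 0.7, 0.1]
bell 1.1
heel 1.8
round 1.3
oval 1.2
polish 1.2
awl 1.4
tin 0.8
jar 0.6
last 1.3
mallet 1.2
the job is handed in; nothing more can be done
```

I rang the bell, pointed at the middle of the heel die, then at the middle of the white block. I handed the job in at about 23.5 s, still pointing at the block. The hand-in gives no verdict, so success is judged only from my own checks.

- **Bell:** the plunger gave way for about 6 mm, then stopped hard at 13 N. After I lifted off, the bell looked the same as at the start.
- **Heel die:** I held still for 2.2 s, within about 8 mm of its centre, with the fingertips about 45 mm above its top.
- **Block:** I held still for 2.4 s, within about 5 mm of its centre, with the fingertips about 45 mm above its top.
- **Other things:** comparing the scene picture before and after, the bell, all three dies and every loose thing I checked showed only noise. I did not compare the glue brush or the block itself. I saw no contact force away from the bell.

**One disagreement:** the real fingertips sit about 28 mm higher than the reported tool tip. The bell touched when the tool tip read 0.034 m, although its pin is 0.062 m high, and the pictures agree with this. I could not tell which one the grasp point is judged by. I therefore chose pointing heights that fall inside the limits either way: 0.067 or 0.095 m over the heel die, and 0.076 or 0.104 m over the block.

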